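Find the start of a vacuum pot's quarter-turn cap and close it

ROBOT

A 6-joint arm with a two-finger parallel gripper is mounted at the origin on a cart in front of the work surface, level with it; the furniture and walls round the work are solid. World frame = base frame: x ahead of the robot, y to its left, z up, the work surface at z = 0. Lengths are in m, angles in rad, forces in N, time in s.
With the tool pointing down it reaches from about 0.35 to 0.8 m from the base axis. Payload 7.3 kg.
Tool frame: the origin (TCP) lies on the front face of the gripper's body, between the roots of the fingers; the fingertips stand 73 mm ahead of it and the grasp point (between the pads) lies 54 mm ahead of it; z points along the fingers, y is the line along which they close (so a half turn about z gives the same grasp; the last joint's range is limited). The gripper opens to 85 mm and grips with 20 to 120 N. Pads are 22 mm wide; open, the fingers measure 114 mm over their backs; the gripper's body (76 mm by 85 mm) begins 54 mm behind the grasp point. The pads swing forward as they close: fully open they stand 13 mm farther back than shut.
Start: joints at [1.124, 0.342, 1.524, -0, 1.275, -0.146], TCP at [0.156, 0.501, 0.304] pointing down, gripper open.
Joint ranges: [-2.53, 2.53], [-0.77, 2.02], [0.04, 2.7], [-1, 4.14], [0.28, 2.66], [-3.11, 3.11]. Speed limits (rad/s): [2.57, 2.57, 3.14, 3.14, 3.14, 3.14].

INTERFACE

Orientations are given as [roll, pitch, yaw] about the fixed x, y, z axes, in that order (R = Rz(yaw) Ry(pitch) Rx(roll)).
In Python, from workcell import ctrl gives the robot as it stands.
- The arm moves only by the shell command python3 -m handwheel 'ROWS' [FORCE]. ROWS is JSON, a list of rows, each a list of 7 numbers: the shift along the tool's x, y, z in cm, then the turn, a rotation vector about the tool's x, y, z in degrees, then the closure, from -1 (fully open) to 1 (shut). A call has exactly 10 rows; each row is the pose to reach, as a shift and turn from the pose commanded when the call began, along the tool's axes at that moment; what a row does not reach only later rows make up. A row lasts 1/12 s, in which the tool goes at most 41.7 mm and 7.16 degrees, less where a joint would pass 70% of its speed; a pose out of reach is approached as far as the arm can. A call with a gripper value outside its range is refused whole. The fingers move at their own pace and stop on an object; FORCE is the grip in N (left out, the last holds). Time passes only in rows, so rows that repeat a pose let the fingers close, or fill a call up. It gives the time, the measured TCP pose, the force, the opening and the grip force at its end, in the units of the state.
- ctrl.sense(): the state, without advancing time (a new reading comes with each control period).
- ctrl.camera(name): name is "scene" or "top" or "wrist"; returns a dict with "pixels" (420x560x3 uint8, blue, green, red), "fov_y" (degrees; the focal length in pixels is half the picture's height over the tangent of half this angle, whatever the lens; pixels are square), "cx", "cy" (the principal point, pixels), "R" (3x3) and "t" (3): a world point X has camera coordinates R X + t. Camera axes: x right, y down, z forward; pixel columns grow to the right and rows downward; lengths in m; the calibration is good to about 2 mm. A picture is of the moment at which its call begins. There is no depth.
- ctrl.job_done(): hands the job in; it is judged then, once.
Trained networks look in a picture, given as the dict that the camera call returned (one of the last four; its "shot" number tells which), for a name from the list of things; names that differ only in an ending like _2 or _b are one class to them, and where a whole thing is asked for, a point or a joint stands for the part that bears it (a point fixed in the world has none). Each returns a list of dicts, best first, with "confidence" (0 to 1); they miss things now and then, are a little off and sometimes report something else, mostly with a low value. They report only what shows in the picture. A call takes as long as a camera call.
- ctrl.find_in(name, picture): "box" ([centre column, centre row, width, height] in pixels, round what is visible of it).
- ctrl.silhouettes(name, picture): "pixels" (420x560 bool, what is visible of it) and "box" ([centre column, centre row, width, height] in pixels, round what is visible of it).
The state is a dict: "clock": time; "joints": joint angles; "joint_velocities": joint speeds; "tau": joint torques, N m; "tool_pos": TCP position; "ee_rot": TCP orientation; "contact_force": force on the tool from outside, world axes, zero at the start; "moment": the same for the moment, N m; "gripper_width": finger opening in m; "finger_force": force on a finger pad.
Only numpy, scipy, OpenCV 4.12 (cv2) and the standard library are available. Lean on these libraries where they do the work, as an engineer would, in place of code of your own. Each camera call takes 0.05 s, during which the arm holds its last target. There are 200 camera calls.

TASK

The cap with the red grip has missed its start on the vacuum pot: its two brass ears rest on top of the rim instead of in the slots. Without taking it off, turn the cap backward (anticlockwise seen from above) until it drops into the two gaps in the rim, then turn it forward (clockwise) until it is fully closed, ears at the ends of their slots, and let go. The pot with the blue cap is already closed.

Things in the scene. Friction and masses are not known exactly. Their poses are not given: they have to be found in the camera images.
- cap: Loose red cap, 0.1 to 0.2 kg: round plug 58 mm across; two brass ears (9 wide, 6 thick) along its +x and -x, out to 44 mm from the axis; on top an upright grip bar along x, 48 long, 14 wide. Origin: on the axis, level with the ears' underside; the plug spans 14 below to 18 above it, the bar 16 to 52 above. z up. Starts with the ears on the pot's rim. Same after a half turn.
- pot: Grey round vacuum pot, 105 mm across, fixed to the bench. Origin: centre of underside, z up. Aluminium collar on top: radii 31 and 40 mm, rim at z 75, with two opposite L-shaped slots, open at gaps in the rim. Closed: the cap's ears lie along the pot's +x and -x, over small yellow marks on its shoulder, cap origin at z 59. At the start they lie on the rim 30 to 60 degrees clockwise from the gaps.
- gap (a point): Middle of one rim gap, at rim height, 35.5 mm from the pot's axis and 60 degrees anticlockwise from the pot's +x (its x points outward); the other is opposite. It lets in an ear turned up to 9 degrees off. Slot floor 16 mm below the rim; from there the level slot runs 60 degrees clockwise under a 5 mm lip (11 mm clear height) to its closed end. The cap turns freely with 2 mm side play; no spring.
- closed_pot: A second pot of the same make, with a blue cap, already closed and fixed: leave it. Origin and axes as for the first pot. The two pots may have swapped places.

How it is judged:
By the outcome, as a careful person would: the job done as asked, in the order asked, and still so for the second after the job is handed in, with the robot touching nothing.
It also fails if it takes over 35 s, if anything falls off the work surface, if the arm or the gripper's body presses on something with over 40 N, if the wrist force passes 120 N, or if a joint passes its speed limit or range.

## Working session

There is one attempt and no reset: what is moved stays moved. The work goes in short steps, Python scripts to look and compute and a shell command to move; the robot and the scene stay as the last step left them, time stands still between calls to the robot, and variables do not carry over. Pictures are saved under pics/ and viewed, at most 10 in all, crops included, and the job is handed in when it is done.

```bash
mkdir -p pics; cat > h.py <<'E'
import numpy as np, cv2
from workcell import ctrl
def K(p):
    f=210/np.tan(np.radians(p["fov_y"])/2); return f
def ray(p,u,v,z):
    f=K(p);R=np.array(p["R"]);t=np.array(p["t"])
    c=-R.T@t; d=R.T@np.array([(u-p["cx"])/f,(v-p["cy"])/f,1]); return c+d*(z-c[2])/d[2]
def proj(p,X):
    c=np.array(p["R"])@np.array(X)+np.array(p["t"]); f=K(p); return [f*c[0]/c[2]+p["cx"],f*c[1]/c[2]+p["cy"]]
E
python3 - <<'E'
from h import *
s=ctrl.sense(); print({k:np.round(v,3) for k,v in s.items()})
ims=[]
for n in("scene","top","wrist"):
    p=ctrl.camera(n); ims.append(p["pixels"])
    print(n,p["fov_y"],np.round(-np.array(p["R"]).T@np.array(p["t"]),3))
    for o in("cap","pot","closed_pot"):
        for d in ctrl.find_in(o,p)[:3]:
            b=d["box"]; print(o,round(d["confidence"],2),np.round(b),np.round(ray(p,b[0],b[1],0.08),3))
cv2.imwrite("pics/a.png",cv2.resize(np.vstack([np.hstack(ims[:2]),np.hstack([ims[2],ims[2]*0])]),(800,600)))
E
```

```text
{'clock': np.float64(0.0), 'joints': array([ 1.124,  0.343,  1.525, -0.   ,  1.275, -0.146]), 'joint_velocities': array([-0.   ,  0.   ,  0.   , -0.   , -0.001,  0.   ]), 'tau': array([-0.0000e+00, -4.3368e+01, -2.4601e+01, -0.0000e+00,  8.0000e-03,
       -0.0000e+00]), 'tool_pos': array([0.155, 0.501, 0.303]), 'ee_rot': array([-3.14 , -0.   ,  2.841]), 'contact_force': array([ 0.722, -0.572, -0.314]), 'moment': array([ 0.052, -0.032, -0.02 ]), 'finger_force': np.float64(0.0), 'gripper_width': np.float64(0.085)}
scene 56.626735277652735 [ 0.16  -0.538  0.686]
cap 0.57 [213. 162.  28.  32.] [0.433 0.144 0.08 ]
pot 0.7 [217. 182.  42.  44.] [0.409 0.076 0.08 ]
closed_pot 0.64 [339. 313.  58.  60.] [ 0.434 -0.328  0.08 ]
top 43.09913354416344 [ 0.392 -0.042  1.007]
cap 0.77 [177. 250.  33.  46.] [0.423 0.135 0.08 ]
pot 0.61 [177. 253.  74.  55.] [0.418 0.134 0.08 ]
closed_pot 0.77 [415. 233.  75.  56.] [ 0.452 -0.28   0.08 ]
wrist 62.52522199728659 [0.09  0.522 0.375]
pot 0.73 [ 73. 411.  43.  15.] [0.323 0.22  0.08 ]
```

View pics/a.png

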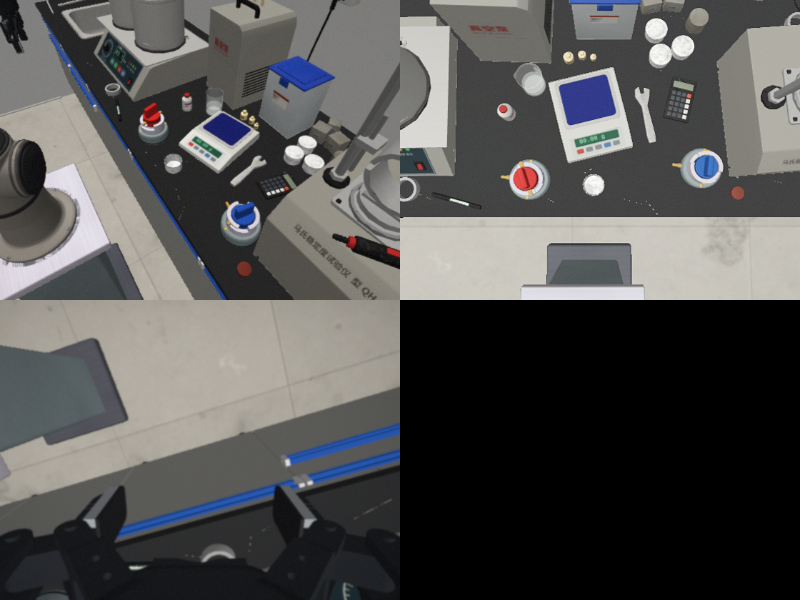

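```bash
python3 - <<'E'
from h import *
p=ctrl.camera("top"); im=p["pixels"]
a=im[210:295,120:240]; b=im[190:275,355:475]
cv2.imwrite("pics/b.png",np.vstack([cv2.resize(x,None,fx=3.4*1.0,fy=3.4,interpolation=cv2.INTER_CUBIC) for x in(a,b)]))
m=ctrl.silhouettes("cap",p)[0]["pixels"]
hsv=cv2.cvtColor(im,cv2.COLOR_BGR2HSV)
r=(((hsv[...,0]<8)|(hsv[...,0]>172))&(hsv[...,1]>120)&(hsv[...,2]>60)); r[:, :140]=0; r[:,215:]=0; r[:220]=0;r[285:]=0
v,u=np.nonzero(r); print("red",u.mean(),v.mean(),ray(p,u.mean(),v.mean(),.093))
E
```

```text
red 175.4632516703786 249.84521158129175 [0.422385   0.13466977 0.093     ]
```

View pics/b.png

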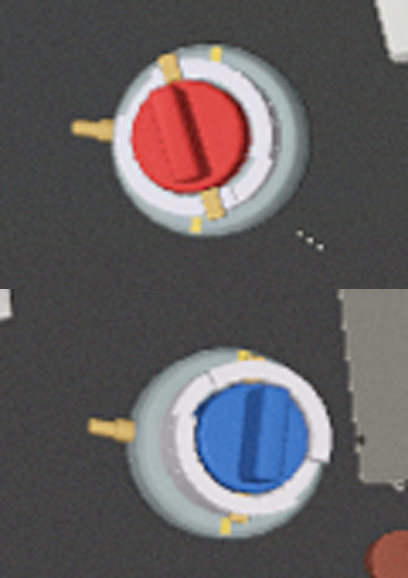

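```bash
python3 -m handwheel '[[-2,-2,0,0,0,-3,-1],[-5,-5,0,0,0,-7,-1],[-8,-8,0,0,0,-11,-1],[-11,-11,0,0,0,-15,-1],[-14,-14,0,0,0,-19,-1],[-17,-17,0,0,0,-23,-1],[-20,-20,0,0,0,-27,-1],[-23,-23,0,0,0,-31,-1],[-25.5,-25.5,0,0,0,-34,-1],[-26.5,-26.5,0,0,0,-35,-1]]' 60
```

```text
clock: 1.53
tool_pos: [0.3317, 0.1663, 0.3042]
ee_rot: [-3.14, 0.001, -2.832]
contact_force: [0.7, 0.8, 0.8]
gripper_width: 0.0852
finger_force: 0.0
```

```bash
python3 -m handwheel '[[-3,-1,0.5,0,0,0,-1],[-6,-2.4,1,0,0,0,-1],[-10,-4,1.5,0,0,0,-1],[-13,-5.2,2,0,0,0,-1],[-14.4,-5.7,2,0,0,0,-1],[-14.4,-5.7,2,0,0,0,-1],[-14.4,-5.7,2,0,0,0,-1],[-14.4,-5.7,2,0,0,0,-1],[-14.4,-5.7,2,0,0,0,-1],[-14.4,-5.7,2,0,0,0,-1]]'
python3 - <<'E'
from h import *
p=ctrl.camera("wrist"); cv2.imwrite("pics/c.png",p["pixels"])
s=ctrl.sense();print(s["tool_pos"],s["ee_rot"],s["contact_force"])
import json; json.dump({k:np.array(p[k]).tolist() for k in("fov_y","cx","cy","R","t")},open("c.json","w"))
for o in("cap","pot"):
  for d in ctrl.silhouettes(o,p)[:2]: print(o,d["confidence"],np.round(d["box"],1),ray(p,*d["box"][:2],.11))
E
```

```text
clock: 2.37
tool_pos: [0.4837, 0.1598, 0.2844]
ee_rot: [3.142, 0.001, -2.831]
contact_force: [0.3, -0.2, 0.9]
gripper_width: 0.0854
finger_force: 0.0
[0.48388169 0.15976065 0.28444563] [-3.14157972e+00  7.07248002e-04 -2.83082074e+00] [-0.01203992  0.43479241 -0.16017232]
cap 0.69 [273.1 111.6  76.2 114.7] [0.42251409 0.13591627 0.11      ]
pot 0.73 [284.  110.2 133.2 121.1] [0.41935142 0.14273816 0.11      ]
pot 0.3 [273.6 111.5  79.  120.6] [0.4223463  0.13622239 0.11      ]
```

View pics/c.png

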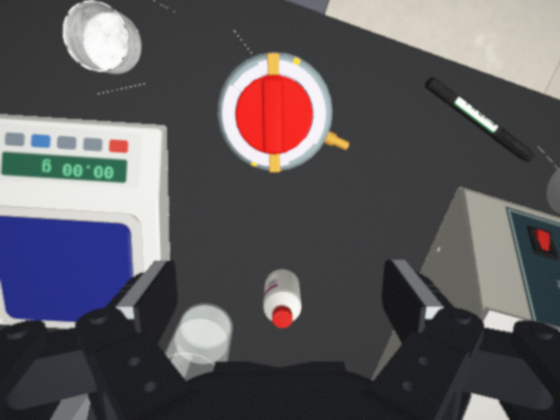

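```bash
python3 - <<'E'
from h import *
import json
p=json.load(open("c.json")); print(p["cx"],p["cy"],-np.array(p["R"]).T@np.array(p["t"]))
def two(a,b,z,n):
    A,B=ray(p,*a,z),ray(p,*b,z); d=A-B; print(n,np.round((A+B)/2,4),"ang",np.degrees(np.arctan2(d[1],d[0])),"len",np.hypot(*d[:2]))
two((275,168),(273,54),.081,"ears")
two((275,155),(272,75),.127,"bar")
two((254,164),(297,62),.05,"marks")
# collar white ring outer ellipse
im=cv2.imread("pics/c.png"); h=cv2.cvtColor(im,cv2.COLOR_BGR2HSV)
w=((h[...,2]>190)&(h[...,1]<60)); w[:40]=0;w[185:]=0;w[:,:205]=0;w[:,345:]=0
v,u=np.nonzero(w); c,r=cv2.minEnclosingCircle(np.c_[u,v].astype(np.float32)); print("collar",c,r,ray(p,*c,.075))
E
```

```text
279.15740089353875 204.77247180579798 [0.4184217  0.13909584 0.35534287]
ears [0.4241 0.1366 0.081 ] ang 18.61570638415848 len 0.08440242900995805
bar [0.4249 0.1373 0.127 ] ang 19.7703727722021 len 0.04957622828926776
marks [0.4258 0.1373 0.05  ] ang -5.893820296138095 len 0.09202916422849201
collar (275.1836242675781, 111.32257080078125) 55.272823333740234 [0.42239942 0.13695183 0.075     ]
```

```bash
python3 -m handwheel '[[2.5,0,1.5,0,0,-1,-1],[5,-0.2,3,0,0,-1,-1],[6.4,-0.35,5,0,0,-1,-1],[6.4,-0.35,8,0,0,-1,-1],[6.4,-0.35,10,0,0,-1,-1],[6.4,-0.35,10.8,0,0,-1,-1],[6.4,-0.35,11.3,0,0,-1,-1],[6.4,-0.35,11.3,0,0,-1,-1],[6.4,-0.35,11.3,0,0,-1,-1],[6.4,-0.35,11.3,0,0,-1,-1]]'
python3 - <<'E'
from h import *
p=ctrl.camera("wrist"); q=ctrl.camera("scene"); cv2.imwrite("pics/d.png",np.hstack([p["pixels"][150:,100:500],cv2.resize(q["pixels"][110:220,150:280],(400,338))[:270]]))
s=ctrl.sense();print(s["tool_pos"],s["ee_rot"],s["contact_force"])
E
```

```text
clock: 3.35
tool_pos: [0.4255, 0.1368, 0.1719]
ee_rot: [-3.141, 0.002, -2.814]
contact_force: [0.6, -0.1, 0.4]
gripper_width: 0.0852
finger_force: 0.0
[0.4253038  0.1367574  0.17178271] [-3.14129153e+00  1.95111384e-03 -2.81395279e+00] [ 0.29158108  0.15061886 -0.73993514]
```

View pics/d.png

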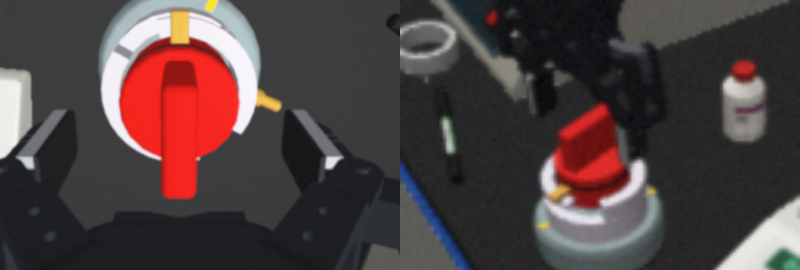

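```bash
python3 -m handwheel '[[0,0,0,0,0,0,1],[0,0,0,0,0,0,1],[0,0,0,0,0,0,1],[0,0,0,0,0,0,1],[0,0,0,0,0,0,1],[0,0,0,0,0,0,1],[0,0,0,0,0,0,1],[0,0,0,0,0,0,1],[0,0,0,0,0,0,1],[0,0,0,0,0,0,1]]' 40
```

```text
clock: 4.28
tool_pos: [0.4248, 0.1366, 0.171]
ee_rot: [-3.142, 0.0, -2.814]
contact_force: [-0.4, -2.2, 2.2]
gripper_width: 0.0134
finger_force: 41.9
```

```bash
python3 -m handwheel '[[0,0,0,0,0,-5,1],[0,0,0,0,0,-10,1],[0,0,0,0,0,-15,1],[0,0,0,0,0,-20,1],[0,0,0,0,0,-25,1],[0,0,0,0,0,-30,1],[0,0,0,0,0,-35,1],[0,0,0,0,0,-35,1],[0,0,0.2,0,0,-35,1],[0,0,0.4,0,0,-35,1]]'
python3 - <<'E'
from h import *
p=ctrl.camera("wrist"); q=ctrl.camera("scene"); cv2.imwrite("pics/e.png",np.hstack([p["pixels"][150:,100:500],cv2.resize(q["pixels"][110:220,150:280],(400,338))[:270]]))
s=ctrl.sense();print(s["tool_pos"],s["ee_rot"],s["contact_force"],s["moment"])
E
```

```text
clock: 5.12
tool_pos: [0.4247, 0.1366, 0.1666]
ee_rot: [3.141, -0.0, -2.206]
contact_force: [-0.3, -0.0, -1.8]
gripper_width: 0.0132
finger_force: 41.5
[0.42447771 0.13660326 0.16639934] [ 3.14078746e+00 -6.22879471e-04 -2.20478356e+00] [ 0.53586402  0.65496529 -1.40730272] [0.04589864 0.02329134 0.03190189]
```

View pics/e.png

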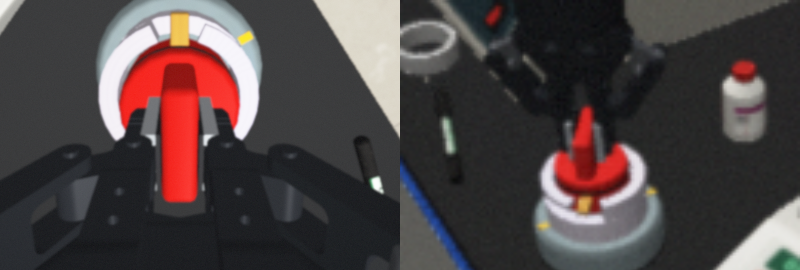

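```bash
python3 -m handwheel '[[0,0,0.2,0,0,0,1],[0,0,0.4,0,0,0,1],[0,0,0.6,0,0,0,1],[0,0,0.8,0,0,0,1],[0,0,0.9,0,0,0,1],[0,0,1.0,0,0,0,1],[0,0,1.1,0,0,0,1],[0,0,1.15,0,0,0,1],[0,0,1.2,0,0,0,1],[0,0,1.2,0,0,0,1]]'
```

```text
clock: 6.05
tool_pos: [0.4248, 0.1366, 0.155]
ee_rot: [-3.142, 0.0, -2.203]
contact_force: [-0.9, 0.5, 0.2]
gripper_width: 0.0132
finger_force: 41.5
```

```bash
python3 -m handwheel '[[0,0,0,0,0,6,1],[0,0,0,0,0,12,1],[0,0,0,0,0,18,1],[0,0,0,0,0,24,1],[0,0,0,0,0,30,1],[0,0,0,0,0,36,1],[0,0,0,0,0,42,1],[0,0,0,0,0,48,1],[0,0,0,0,0,53,1],[0,0,0,0,0,55,1]]'
python3 - <<'E'
from h import *
s=ctrl.sense();print(s["tool_pos"],s["ee_rot"],s["contact_force"],s["moment"])
E
```

```text
clock: 6.88
tool_pos: [0.4249, 0.1367, 0.155]
ee_rot: [3.141, 0.001, 3.116]
contact_force: [-0.4, 0.2, -1.0]
gripper_width: 0.0134
finger_force: 41.5
[0.4249002  0.13665433 0.15503938] [3.14145386e+00 5.22068121e-04 3.11550651e+00] [-0.36698727  0.21139588 -0.96330266] [-0.00933235  0.03186652 -0.01200636]
```

```bash
python3 -m handwheel '[[0,0,0,0,0,1,1],[0,0,0,0,0,2,1],[0,0,0,0,0,3,1],[0,0,0,0,0,4,1],[0,0,0,0,0,5,1],[0,0,0,0,0,6,1],[0,0,0,0,0,6.5,1],[0,0,0,0,0,7,1],[0,0,0,0,0,7,1],[0,0,0,0,0,7,1]]'
python3 - <<'E'
from h import *
s=ctrl.sense();print(s["tool_pos"],s["ee_rot"],s["contact_force"],s["moment"])
E
```

```text
clock: 7.72
tool_pos: [0.4249, 0.1366, 0.155]
ee_rot: [-3.141, 0.0, 2.999]
contact_force: [0.2, -0.4, 1.9]
gripper_width: 0.0133
finger_force: 44.0
[0.42486094 0.13659513 0.1550092 ] [-3.14138349e+00  4.09318601e-04  2.99890356e+00] [ 0.17274248 -0.40320466  1.90476544] [-0.27925134  0.06097655  0.92484437]
```

```bash
python3 -m handwheel '[[0,0,0,0,0,0.5,1],[0,0,0,0,0,1,1],[0,0,0,0,0,1.5,1],[0,0,0,0,0,2,1],[0,0,0,0,0,2,1],[0,0,0,0,0,2,1],[0,0,0,0,0,2,1],[0,0,0,0,0,2,1],[0,0,0,0,0,2,1],[0,0,0,0,0,2,1]]'
python3 - <<'E'
from h import *
p=ctrl.camera("wrist"); q=ctrl.camera("scene"); cv2.imwrite("pics/f.png",np.hstack([p["pixels"][150:,100:500],cv2.resize(q["pixels"][110:220,150:280],(400,338))[:270]]))
s=ctrl.sense();print(s["tool_pos"],s["ee_rot"],s["contact_force"],s["moment"])
E
```

```text
clock: 8.55
tool_pos: [0.4249, 0.1366, 0.1551]
ee_rot: [-3.142, 0.001, 2.963]
contact_force: [-0.5, -2.0, 6.2]
gripper_width: 0.0133
finger_force: 59.6
[0.4249034  0.13661785 0.15510379] [-3.14154853e+00  5.91321031e-04  2.96344381e+00] [-0.91469449 -1.5965472   3.95993368] [-0.35948907 -0.04861     1.31444411]
```

View pics/f.png

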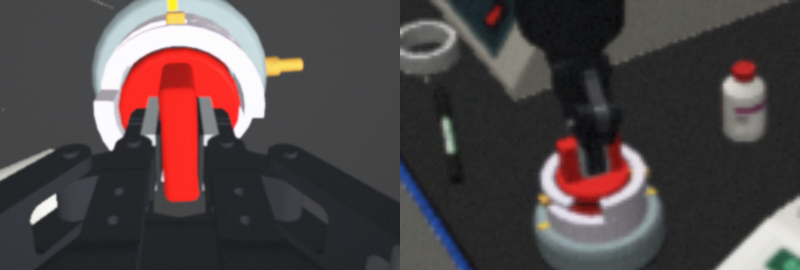

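```bash
python3 -m handwheel '[[0,0,0,0,0,0,-1],[0,0,0,0,0,0,-1],[0,0,0,0,0,0,-1],[0,0,0,0,0,0,-1],[0,0,0,0,0,0,-1],[0,0,0,0,0,0,-1],[0,0,0,0,0,0,-1],[0,0,-2,0,0,0,-1],[0,0,-5,0,0,0,-1],[0,0,-9,0,0,0,-1]]'
python3 -m handwheel '[[0,0,-3,0,0,0,-1],[-2,0,-4,0,0,0,-1],[-4.5,0,-4,0,0,0,-1],[-6.5,0,-4,0,0,0,-1],[-6.5,0,-4,0,0,0,-1],[-6.5,0,-4,0,0,0,-1],[-6.5,0,-4,0,0,0,-1],[-6.5,0,-4,0,0,0,-1],[-6.5,0,-4,0,0,0,-1],[-6.5,0,-4,0,0,0,-1]]'
python3 - <<'E'
from h import *
p=ctrl.camera("wrist"); q=ctrl.camera("scene"); cv2.imwrite("pics/g.png",np.hstack([cv2.resize(p["pixels"][:200,180:380],(400,400)),cv2.resize(q["pixels"][110:220,150:280],(400,400))]))
s=ctrl.sense();print(s["tool_pos"],s["ee_rot"],s["contact_force"],s["moment"])
E
```

```text
clock: 9.48
tool_pos: [0.4234, 0.1364, 0.2441]
ee_rot: [-3.14, -0.006, 2.963]
contact_force: [0.8, -0.1, 0.2]
gripper_width: 0.0857
finger_force: 0.0
clock: 10.32
tool_pos: [0.4882, 0.1253, 0.285]
ee_rot: [3.141, -0.0, 2.963]
contact_force: [0.0, -0.2, 0.3]
gripper_width: 0.0859
finger_force: 0.0
[0.48844093 0.12521159 0.28503405] [3.14144515e+00 1.23234637e-04 2.96324836e+00] [-0.3413858  -0.06541817 -0.73731464] [-0.01808439 -0.01984931 -0.00702121]
```

View pics/g.png

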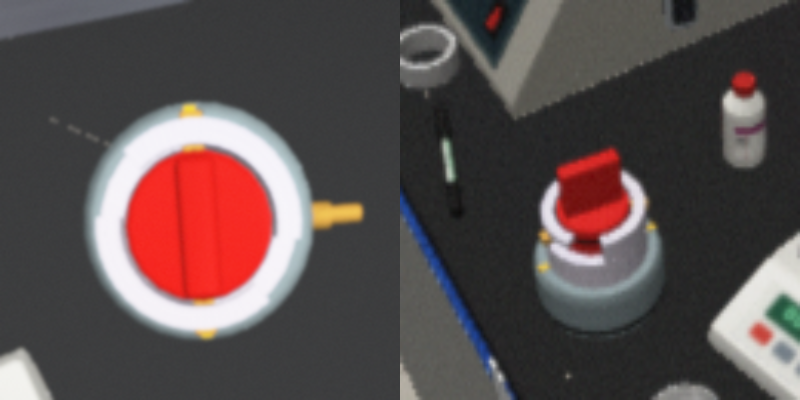

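The ears at about (192,145) and (204,303) lie in line with the yellow marks at (190,110) and (206,333). The cap sits low in the collar, at the end of its slots, and the gripper is clear of it.

```bash
python3 -c "
from workcell import ctrl
print(ctrl.job_done())"
```

```text
the job is handed in; nothing more can be done
None
```

I turned the red cap back about 35° until it dropped into the gaps, then turned it forward about 60° to the end stop and let go; the last picture shows its ears in line with the yellow marks, and I handed the job in at about 10 s.

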